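# Hold a stud square to its plate with an assembly square

## Task

The stud on the bench leans inwards on its sprung hinge. Pick up the aluminium square by its black handle, bring it down flat into the inside corner between plate and stud, and press it firmly home, so that its one outer face lies flush along the plate, its other outer face flush along the stud, and the stud stands square to the plate. Finish holding it there by the handle, still gripped and pressed against both timbers; leave the jar and the glue bottle where they stand.

Things in the scene. Friction and masses are not known exactly. Their poses are not given: they have to be found in the camera images.
- square: Aluminium L-shaped assembly square, 130 x 130 mm, legs 28 mm wide and 20 mm thick, about 350 g, with a diagonal brace that carries an upright black handle; lies flat on the bench. Origin on the underside, under the middle of the handle. The two outer faces (those that go against the timbers) are the planes x = +50 mm and y = +50 mm of this frame, each reaching from -80 mm to +45 mm (5 mm relief at the heel); z is up.
- square_handle (a point): Centre of the square's black handle, 43 mm above the underside. The handle is an upright block 22 mm thick, 56 mm long and 50 mm high (18 to 68 mm above the underside); axes as the square's: it is 22 mm thick along the diagonal that points to the heel (the +x+y direction) and 56 mm long across that. Grasp it across the 22 mm from above.
- square_heel (a point): Heel of the square: the point, 10 mm above its underside, where the planes of the two outer faces meet (+50, +50 mm from the handle).
- frame: The timber frame corner fixed to the bench, with its hold-down bracket and a dark steel hinge block, 45 mm high, against the plate at the corner: the block's inner face is the plane y = 0 from x = -25 mm to 0, and the stud is hinged to its end. Origin on the bench at the inside corner, +x points across the plate (into it), +y across the stud when it is square, z up.
- corner (a point): Inside corner, at bench height, where the inner faces of the plate and the steel hinge block meet; same axes as the frame. The square's frame must end parallel to this one, heel over this point.
- plate: Fixed pale timber, 35 mm thick, 45 mm high, bolted to the bench; same origin and axes as the frame. Its inner face is the plane x = 0 and reaches from y = -170 mm to +60 mm.
- stud (a joint): Angle of the stud about its upright hinge, which stands on the end of the hinge block, 25 mm from the corner (frame x = -25 mm, y = 0): 0 = square to the plate, inner face in line with the hinge block (frame plane y = 0); positive = leaning into the corner. Stops at -0.05 and 0.36. A light spring (0.8 N m/rad towards 0.28) pushes it back inwards against some friction (0.06 N m); about 0.3 N m, 3 N at the tip of the square, brings it to 0.
- stud_end (a point): Free end of the stud: on its inner face, 180 mm from the corner, 22 mm above the bench. The stud is pale timber 35 mm wide and 45 mm high; its inner face runs from the hinge to this point, 155 mm.
- jar_mid (a point): Middle of a white screw jar with red lid, 50 mm across, 66 mm high; stands loose, leave alone.
- glue_mid (a point): Middle of a white glue bottle with orange nozzle, 47 mm across, 146 mm high; stands loose, leave alone.

How it is judged:
By the outcome, as a careful person would: the job done as asked, in the order asked, and still so for the second after the job is handed in, while the arm keeps its last pose, push and grip.
It also fails if it takes over 54 s, if anything falls off the work surface, if the arm or the gripper's body presses on something with over 40 N, if the wrist force passes 120 N, or if a joint passes its speed limit or range.

## Robot

A 6-joint arm with a two-finger parallel gripper is mounted at the origin on the work surface; the furniture and walls round the work are solid. World frame = base frame: x ahead of the robot, y to its left, z up, the work surface at z = 0. Lengths are in mm, angles in rad, forces in N, time in s.
With the tool pointing down it reaches from about 425 to 925 mm from the base axis. Payload 12.5 kg.
Tool frame: the origin (TCP) lies where the fingers leave the gripper's body, on its centre line; the fingertips stand 73 mm ahead of it and the grasp point (between the pads) lies 54 mm ahead of it; z points along the fingers, y is the direction in which the jaws open and shut (so a half turn about z gives the same grasp; the last joint's range is limited). The gripper opens to 85 mm and grips with 20 to 120 N. Pads are 22 mm wide; open, the fingers measure 114 mm over their backs; the gripper's body (76 mm by 85 mm) begins 54 mm behind the grasp point. The pads swing forward as they close: fully open they stand 13 mm farther back than shut.
Start: joints at [-1.283, 0.491, 1.559, -0, 1.092, -0.106], TCP at [239.834, -577.162, 303.927] pointing down, gripper open.
Joint ranges: [-3.1, 3.1], [-0.84, 2.19], [0.05, 2.79], [-1.13, 4.28], [0.06, 2.93], [-2.69, 2.69]. Speed limits (rad/s): [2.22, 2.22, 2.79, 3.14, 3.14, 3.14].

## Interface

Orientations are given as a rotation vector (axis times angle).
In Python, from station import manip gives the robot as it stands.
- The arm moves only by the tool play_rows, never from a script. Its argument "deltas" is a list of rows, each a list of 3 entries, a list of its own where there are three numbers: the closure, from -1 (fully open) to 1 (shut), then the shift along the tool's x, y, z in mm, then the turn about the tool's z in rad. In form: [[grip, [dx, dy, dz], turn], ...]. A call has 1 to 20 rows; each row is the pose to reach, as a shift and turn from the pose commanded when the call began, along the tool's axes at that moment; what a row does not reach only later rows make up. A row lasts 1/10 s, in which the tool goes at most 50 mm and 8.59 degrees, less where a joint would pass 70% of its speed; a pose out of reach is approached as far as the arm can. A call with a gripper value outside its range is refused whole. The fingers move at their own pace and stop on an object; the grip force is fixed at half the most. Time passes only in rows, so rows that repeat a pose let the fingers close. It gives the time, the measured TCP pose, the force and the opening at its end, in the units of the state.
- manip.read_state(): the state, without advancing time (a new reading comes with each control period).
- manip.get_image(name): name is "scene" or "top" or "wrist"; returns a dict with "color" (400x640x3 uint8, blue, green, red), "range_z" (400x640 float32, mm along the optical axis (not along the pixel's ray), 0 where there is no reading), "fx", "fy", "cx", "cy" (pixels), "k1" (the pictures are not rectified: a ray, as slopes to the right and down, at radius r is drawn at 1 + k1 r^2 times it, then the intrinsics apply), "R" (3x3) and "t" (3): a world point X has camera coordinates R X + t; the wrist camera has in their place "hand_eye" (4x4, takes a point from camera to tool coordinates, whose origin is the TCP and whose axes are the flange's). Camera axes: x right, y down, z forward; pixel columns grow to the right and rows downward; lengths in mm; the calibration is good to about 2 mm. A picture is of the moment at which its call begins: read the wrist's pose just before it.
- manip.close_job(): hands the job in, once; it reports no verdict.
The state is a dict: "time": time; "q": joint angles; "qd": joint speeds; "effort": joint torques, N m; "tool_pos": TCP position; "tcp_rot": TCP orientation; "wrist_force": force on the tool from outside, world axes, zero at the start; "moment": the same for the moment, N m; "opening": finger opening in mm.
Only numpy, scipy, OpenCV 4.12 (cv2) and the standard library are available. Lean on these libraries where they do the work, as an engineer would, in place of code of your own. Each camera call takes 0.05 s, during which the arm holds its last target. There are 200 camera calls.

## Working session

There is one attempt and no reset: what is moved stays moved. The work goes in short steps, Python scripts to look and compute and a tool call to move; the robot and the scene stay as the last step left them, time stands still between calls to the robot, and variables do not carry over. Pictures are saved under pics/ and viewed, about 8 in all and at most 12, crops included, and the job is handed in when it is done.

Besides the shell and the picture viewer there is one more tool, called after "Request:" as name([rows], argument=value, ...), one row to a line, values as JSON. play_rows: Moves the arm, as the interface text tells. Its arguments: {"type":"object","properties":{"deltas":{"type":"array"}},"required":["deltas"]}

```bash
mkdir -p pics; cat > h.py <<'E'
import numpy as np, cv2
from scipy.spatial.transform import Rotation as Ro
from station import manip
def cam(n):
    s=manip.read_state(); im=manip.get_image(n)
    if n=="wrist":
        T=np.eye(4);T[:3,:3]=Ro.from_rotvec(s["tcp_rot"]).as_matrix();T[:3,3]=s["tool_pos"]
        W=T@np.array(im["hand_eye"]); im["Rw"]=W[:3,:3];im["o"]=W[:3,3]
    else:
        R=np.array(im["R"]);im["Rw"]=R.T;im["o"]=-R.T@np.array(im["t"])
    return im
def slopes(im,uv):
    uv=np.atleast_2d(uv).astype(float)
    d=(uv-[im["cx"],im["cy"]])/[im["fx"],im["fy"]]; s=d.copy()
    for _ in range(20): s=d/(1+im["k1"]*(s**2).sum(1,keepdims=True))
    return s
def onplane(im,uv,z):
    s=slopes(im,uv); r=np.c_[s,np.ones(len(s))]@im["Rw"].T
    return im["o"]+r*((z-im["o"][2])/r[:,2])[:,None]
def cloud(im):
    v,u=np.mgrid[0:400,0:640]; s=slopes(im,np.c_[u.ravel(),v.ravel()])
    z=im["range_z"].ravel()[:,None]
    P=np.c_[s,np.ones(len(s))]*z@im["Rw"].T+im["o"]; P[z[:,0]==0]=np.nan
    return P.reshape(400,640,3)
E
python3 - <<'E'
from h import *
s=manip.read_state();print(s)
a=[]
for n in("top","scene","wrist"):
    im=cam(n);cv2.imwrite(f"pics/{n}0.png",im["color"]);print(n,im["fx"],im["k1"],im["o"].round(),im["Rw"].round(2).tolist())
    np.savez(f"{n}0.npz",**im)
E
```

```text
{'time': 0.0, 'q': array([-1.28261400e+00,  4.91560798e-01,  1.55945153e+00, -2.14370592e-05,
        1.09168345e+00, -1.05580576e-01]), 'qd': array([ 4.47428596e-04,  1.05290646e-03, -6.77953235e-04,  6.10136256e-04,
       -3.68767627e-04, -4.27113034e-05]), 'effort': array([-2.27343560e-03, -6.18452239e+01, -2.61598760e+01, -2.22562162e-04,
        3.97863536e-03,  1.57872768e-05]), 'tool_pos': array([ 239.77937684, -577.02000512,  303.3262044 ]), 'tcp_rot': array([-3.07982273e+00, -6.14333857e-01,  1.87668983e-04]), 'wrist_force': array([-0.07378479, -0.4222298 ,  0.21871199]), 'moment': array([0.01939314, 0.02265292, 0.00038998]), 'opening': 85.3612311613974}
top 462.881954100087 -0.06642357789558165 [ 289.  -59. 1115.] [[-0.01, -0.99, 0.16], [-1.0, 0.01, -0.01], [0.01, -0.16, -0.99]]
scene 394.22956466597026 -0.10016936696606932 [-306. -695.  513.] [[0.61, -0.33, 0.72], [-0.79, -0.22, 0.57], [-0.03, -0.92, -0.4]]
wrist 302.66983404620447 -0.04965217163939222 [ 301. -551.  374.] [[0.38, -0.89, -0.24], [-0.92, -0.37, -0.1], [-0.0, 0.26, -0.96]]
```

View pics/top0.png

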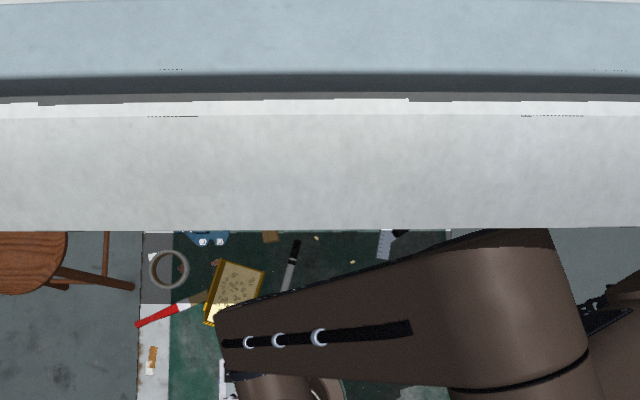

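View pics/scene0.png

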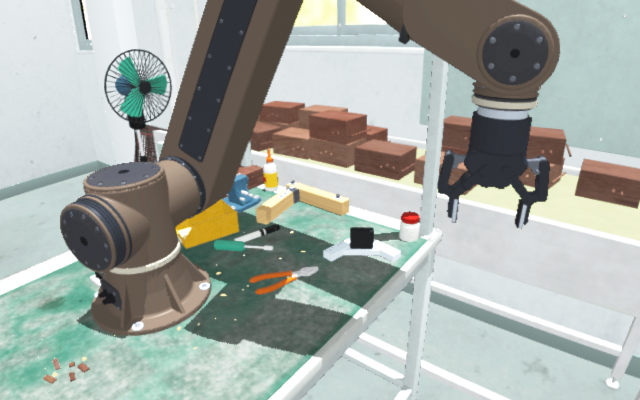

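The top view is mostly hidden by an overhead panel and the arm. The scene view shows the square with its handle at (362,238), the jar at (409,226), the frame near (290,195) and the glue bottle at (270,170). I'll get rough positions from range.

```bash
python3 - <<'E'
from h import *
L=lambda n:{k:(v if v.ndim else v.item()) for k,v in np.load(n+"0.npz").items()}
sc=L("scene");P=cloud(sc)
for n,u,v in [("handle",362,238),("sqR",395,253),("sqL",330,252),("sqmid",352,250),("jar",409,230),("jarlid",410,216),("glue",270,180),("plateA",345,205),("plateB",318,194),("hinge",294,195),("studend",265,212),("stud",278,205),("holder",240,195),("post",428,240),("tableedge",434,236),("tableedge2",350,330)]:
    print(n,P[v,u].round())
tp=L("top");Q=cloud(tp)
for u,v in [(300,20),(300,85),(300,105),(300,130),(300,180),(300,225),(300,232),(20,180),(620,180),(200,250),(240,290)]: print("top",u,v,Q[v,u].round())
W=L("wrist");
big=np.vstack([cv2.resize(sc["color"][150:280,180:460],(784,364),interpolation=cv2.INTER_CUBIC)])
cv2.imwrite("pics/crop.png",big)
E
```

```text
handle [ 393. -276.   49.]
sqR [ 422. -350.   19.]
sqL [ 338. -223.   20.]
sqmid [ 383. -255.   14.]
jar [ 515. -339.   35.]
jarlid [ 529. -333.   67.]
glue [559. 183.  42.]
plateA [ 560. -116.   29.]
plateB [550. -25.  45.]
hinge [532.  55.  29.]
studend [377.  28.  39.]
stud [441.  39.  33.]
holder [416. 174.  41.]
post [ 554. -377.    1.]
tableedge [ 577. -384.    4.]
tableedge2 [ 168. -391.   -4.]
top 300 20 [406. -53. 919.]
top 300 85 [381. -52. 903.]
top 300 105 [375. -52. 891.]
top 300 130 [364. -52. 884.]
top 300 180 [341. -51. 867.]
top 300 225 [319. -50. 847.]
top 300 232 [397. -24.   3.]
top 20 180 [343. 106. 868.]
top 620 180 [ 341. -232.  867.]
top 200 250 [355. 216.   5.]
top 240 290 [260. 117.  11.]
```

View pics/crop.png

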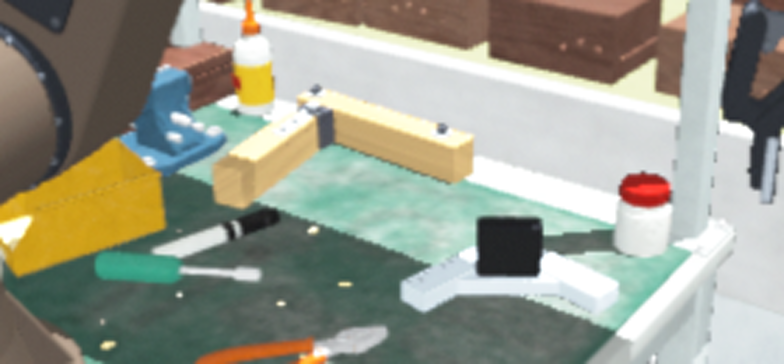

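View pics/wrist0.png

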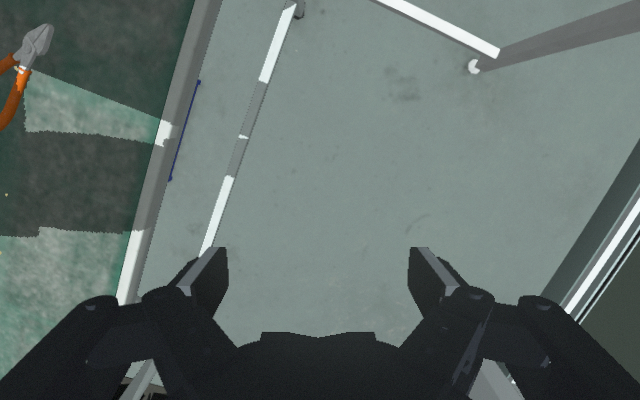

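The wrist view shows only the bench edge and pliers. The crop shows the square's legs pointing toward the camera, with its heel away, toward the corner. Before moving I'll check the overhead panel against the elbow height.

```bash
python3 - <<'E'
from h import *
L=lambda n:{k:(v if v.ndim else v.item()) for k,v in np.load(n+"0.npz").items()}
Q=cloud(L("top"))
for u,v in [(230,340),(280,340),(350,320),(400,300),(450,280),(500,260),(500,240),(540,260),(570,280),(590,330),(500,350),(550,370),(300,395)]: print(u,v,Q[v,u].round())
H=Q[:228].reshape(-1,3);H=H[np.isfinite(H[:,0])&(H[:,2]>400)]
print("panel x,y,z range",np.percentile(H,[0.5,99.5],axis=0).round())
P=cloud(L("scene"));
for u,v in [(300,5),(270,30),(200,30),(370,10),(515,50),(250,120),(180,170)]: print("sc",u,v,P[v,u].round())
M=P.reshape(-1,3);m=(M[:,2]>500)&(M[:,0]>150)&(M[:,0]<800)
print("high pts",np.nanpercentile(M[m],[1,50,99],axis=0).round())
E
```

```text
230 340 [187.  82. 331.]
280 340 [210. -14. 512.]
350 320 [245. -94. 633.]
400 300 [ 269. -132.  708.]
450 280 [ 286. -161.  761.]
500 260 [ 300. -196.  775.]
500 240 [ 315. -196.  776.]
540 260 [ 300. -228.  772.]
570 280 [  264. -1087.  -728.]
590 330 [ 234. -329.  662.]
500 350 [ 234. -194.  770.]
550 370 [ 220. -228.  777.]
300 395 [ 78. -31. 242.]
panel x,y,z range [[ 318. -241.  847.]
 [ 419.  115.  919.]]
sc 300 5 [ 303. -187.  553.]
sc 270 30 [ 219. -189.  511.]
sc 200 30 [167. -62. 516.]
sc 370 10 [ 165. -418.  533.]
sc 515 50 [ 176. -597.  489.]
sc 250 120 [244. -92. 337.]
sc 180 170 [112. -12. 251.]
high pts [[ 151. -628.  501.]
 [ 178. -458.  526.]
 [ 782. 3318.  847.]]
```

Request:
play_rows([
  [-1,[22,-18,0],-0.14],
  [-1,[44,-36,0],-0.29],
  [-1,[65,-54,0],-0.43],
  [-1,[87,-72,0],-0.58],
  [-1,[109,-90,0],-0.72],
  [-1,[130,-107,0],-0.87],
  [-1,[152,-125,0],-1.01],
  [-1,[174,-143,0],-1.16],
  [-1,[195,-160,0],-1.3],
  [-1,[217,-178,0],-1.45],
  [-1,[239,-196,0],-1.6],
  [-1,[260,-214,0],-1.745],
  [-1,[260,-214,0],-1.745],
  [-1,[260,-214,0],-1.745],
  [-1,[260,-214,0],-1.745],
])

```text
time: 1.65
tool_pos: [397.7, -280.3, 303.9]
tcp_rot: [1.513, 2.753, -0.0]
wrist_force: [-0.9, -1.0, 0.3]
opening: 85.6
```

```bash
python3 - <<'E'
from h import *
s=manip.read_state();print({k:np.round(v,3) for k,v in s.items()})
im=cam("wrist");cv2.imwrite("pics/w1.png",im["color"]);np.savez("wrist1.npz",**im)
t=cam("top");np.savez("top1.npz",**t)
Q=cloud(t).reshape(-1,3)
m=np.isfinite(Q[:,0])&(Q[:,2]>500)&(Q[:,0]<316)
print(Q[m].max(0),Q[m][Q[m][:,2].argmax()])
E
```

```text
{'time': np.float64(1.65), 'q': array([-0.75 ,  0.295,  1.889, -0.   ,  0.958, -1.316]), 'qd': array([-0.01 ,  0.001, -0.002, -0.   , -0.001, -0.004]), 'effort': array([ 7.2400e-01, -4.5850e+01, -2.3544e+01,  1.5000e-02,  7.0000e-03,
       -5.0000e-03]), 'tool_pos': array([ 397.666, -280.289,  303.867]), 'tcp_rot': array([ 1.513,  2.753, -0.   ]), 'wrist_force': array([-0.852, -1.02 ,  0.308]), 'moment': array([-0.016,  0.042, -0.035]), 'opening': np.float64(85.556)}
[315.99873213  98.26200647 823.68171064] [259.45972247  24.4461447  823.68171064]
```

View pics/w1.png

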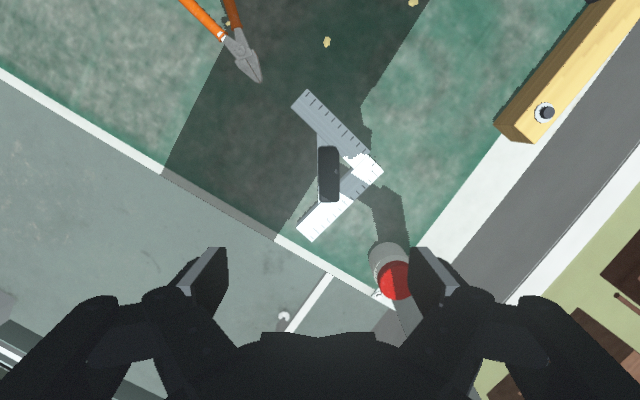

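The wrist view shows the square clearly: handle at (328,172), heel near (382,170), leg tips near (300,97) and (308,235). The jar at (395,265) is close to the heel side, and the end of the plate is at upper right. Next I'll measure the square.

```bash
cat > sq.py <<'E'
from h import *
import sys
L=lambda n:{k:(v if v.ndim else v.item()) for k,v in np.load(n).items()}
im=L(sys.argv[1]);P=cloud(im);z=P[...,2]
c=np.array(eval(sys.argv[2]))
near=np.hypot(P[...,0]-c[0],P[...,1]-c[1])<130
def big(m):
    m=cv2.morphologyEx(m.astype(np.uint8),cv2.MORPH_OPEN,np.ones((3,3)))
    k,l,st,_=cv2.connectedComponentsWithStats(m); i=1+st[1:,4].argmax(); return (l==i).astype(np.uint8)
h=big(near&(z>50)&(z<78)&(im["color"].max(2)<90)); g=im["color"].min(2)
print("handle px",h.sum(),"z",np.median(z[(h>0)&(z>62)]),"z leg",np.median(z[near&(z>12)&(z<30)]))
v,u=np.nonzero(h&(z>62)); X=onplane(im,np.c_[u,v],68)[:,:2]
r=cv2.minAreaRect(X.astype(np.float32));print("handle top rect",r)
l=big(near&(z>11)&(z<30)); 
cs,_=cv2.findContours(l,cv2.RETR_EXTERNAL,cv2.CHAIN_APPROX_NONE)
cc=max(cs,key=cv2.contourArea)[:,0]; Y=onplane(im,cc,20)[:,:2].astype(np.float32)
hull=cv2.convexHull(Y); r2=cv2.minAreaRect(Y);print("L rect",r2, cv2.boxPoints(r2).round().tolist())
ap=cv2.approxPolyDP(Y.reshape(-1,1,2),6,True);print(ap[:,0].round().tolist())
o=im["color"].copy();cv2.drawContours(o,[cc.reshape(-1,1,2)],-1,(0,0,255),1);o[h>0]=(255,0,255)
cv2.imwrite("pics/sqdbg.png",cv2.resize(o[60:280,220:500],(784,616))[:600])
E
python3 sq.py wrist1.npz [397,-285]
```

```text
handle px 1007 z 67.79461859432149 z leg 19.991762289271605
handle top rect ((400.9305114746094, -265.58648681640625), (20.45861053466797, 54.28520584106445), 33.484840393066406)
L rect ((384.2254943847656, -278.02996826171875), (129.39593505859375, 129.48110961914062), 78.93444061279297) [[308.0, -329.0], [435.0, -354.0], [460.0, -227.0], [333.0, -202.0]]
[[333.0, -205.0], [330.0, -230.0], [367.0, -236.0], [377.0, -250.0], [393.0, -238.0], [426.0, -248.0], [422.0, -271.0], [435.0, -290.0], [414.0, -306.0], [407.0, -346.0], [435.0, -352.0], [459.0, -234.0], [431.0, -221.0]]
```

View pics/sqdbg.png

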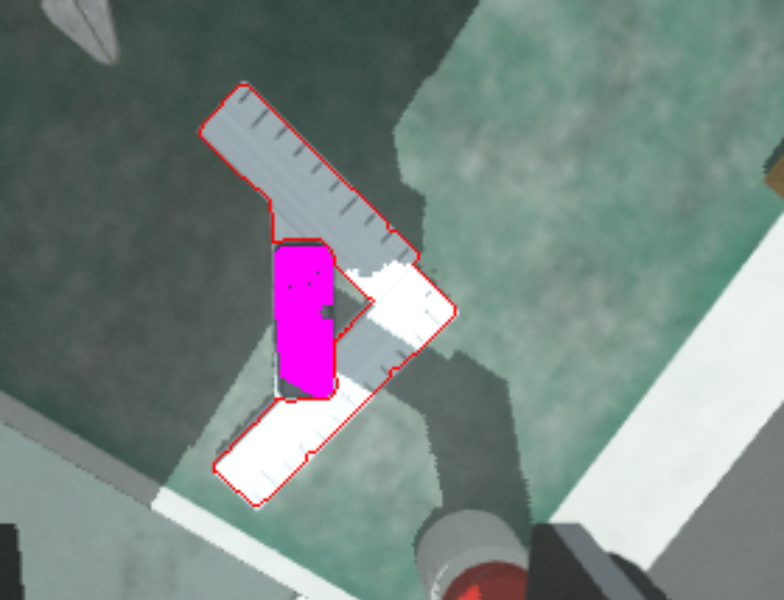

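The outline is clean: the handle at about (401.4, -266) and square yaw -11.1°, with the outline and the handle block agreeing to 1 mm. Next I descend and grip.

Request:
play_rows([
  [-1,[5,5,10],-0.026],
  [-1,[10,11,30],-0.026],
  [-1,[10,11,55],-0.026],
  [-1,[10,11,80],-0.026],
  [-1,[10,11,105],-0.026],
  [-1,[10,11,130],-0.026],
  [-1,[10,11,155],-0.026],
  [-1,[10,11,175],-0.026],
  [-1,[10,11,190],-0.026],
  [-1,[10,11,200],-0.026],
  [-1,[10,11,204],-0.026],
  [-1,[10,11,204],-0.026],
  [-1,[10,11,204],-0.026],
])

```text
time: 3.05
tool_pos: [401.8, -265.6, 100.3]
tcp_rot: [1.474, 2.774, -0.0]
wrist_force: [0.7, -0.0, 0.4]
opening: 85.6
```

```bash
python3 - <<'E'
from h import *
s=manip.read_state();print({k:np.round(v,3) for k,v in s.items()})
R=Ro.from_rotvec(s["tcp_rot"]).as_matrix();print("tool y yaw",np.degrees(np.arctan2(R[1,1],R[0,1])))
E
```

```text
{'time': np.float64(3.05), 'q': array([-0.721,  0.622,  2.082, -0.   ,  0.436, -1.315]), 'qd': array([ 0.003, -0.009, -0.002,  0.002,  0.   , -0.   ]), 'effort': array([-3.1000e-02, -5.3514e+01, -1.0090e+01, -0.0000e+00, -2.2000e-02,
       -2.0000e-03]), 'tool_pos': array([ 401.848, -265.56 ,  100.331]), 'tcp_rot': array([ 1.474,  2.774, -0.   ]), 'wrist_force': array([ 0.718, -0.023,  0.444]), 'moment': array([-0.026,  0.013, -0.022]), 'opening': np.float64(85.559)}
tool y yaw 34.03742893073521
```

Request:
play_rows([
  [0,[0,0,0],0],
  [1,[0,0,0],0],
  [1,[0,0,0],0],
  [1,[0,0,0],0],
  [1,[0,0,0],0],
  [1,[0,0,0],0],
  [1,[0,0,0],0],
  [1,[0,0,0],0],
  [1,[0,0,-8],0],
  [1,[0,0,-25],0],
  [1,[0,0,-45],0],
  [1,[0,0,-70],0],
  [1,[0,0,-95],0],
  [1,[0,0,-115],0],
  [1,[0,0,-125],0],
  [1,[0,0,-130],0],
  [1,[0,0,-130],0],
])

```text
time: 4.75
tool_pos: [401.6, -265.4, 229.9]
tcp_rot: [1.474, 2.774, -0.0]
wrist_force: [-0.8, -0.5, -3.7]
opening: 21.3
```

Request:
play_rows([
  [1,[5,7,0],0],
  [1,[15,20,0],0],
  [1,[30,35,0],0],
  [1,[45,55,0],0],
  [1,[60,70,0],0],
  [1,[70,85,0],0],
  [1,[80,95,0],0],
  [1,[85,100,0],0],
  [1,[85,100,0],0],
  [1,[85,100,0],0],
  [1,[85,100,0],0],
])

```text
time: 5.85
tool_pos: [436.9, -139.6, 229.8]
tcp_rot: [1.475, 2.774, -0.0]
wrist_force: [0.4, -0.1, -3.0]
opening: 21.4
```

```bash
python3 - <<'E'
from h import *
s=manip.read_state();print({k:np.round(v,3) for k,v in s.items()})
im=cam("wrist");cv2.imwrite("pics/w2.png",im["color"]);np.savez("wrist2.npz",**im)
for n in("top","scene"):
    t=cam(n);np.savez(n+"2.npz",**t);cv2.imwrite(f"pics/{n}2.png",t["color"])
E
```

```text
{'time': np.float64(5.85), 'q': array([-0.453,  0.364,  2.038, -0.   ,  0.74 , -1.046]), 'qd': array([-0.002, -0.002, -0.001,  0.001,  0.002,  0.002]), 'effort': array([ 3.5300e-01, -4.7062e+01, -1.9404e+01,  1.4000e-02, -1.3000e-02,
       -3.0000e-03]), 'tool_pos': array([ 436.911, -139.551,  229.834]), 'tcp_rot': array([ 1.475,  2.774, -0.   ]), 'wrist_force': array([ 0.379, -0.056, -2.973]), 'moment': array([ 0.026,  0.033, -0.008]), 'opening': np.float64(21.445)}
```

View pics/w2.png

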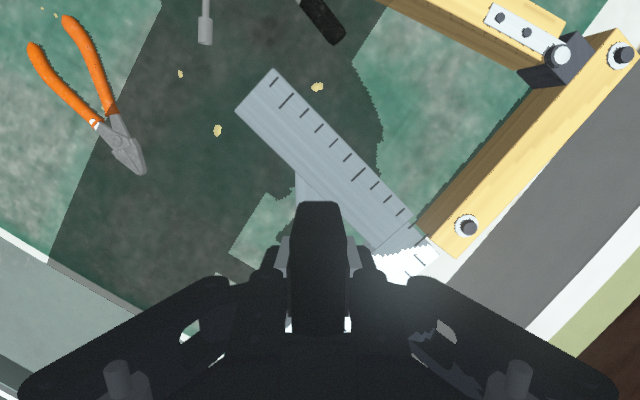

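The wrist view shows the square held, with its visible leg from (255,90) to (435,250). The plate runs from its near end at (455,258) up to (620,40), the dark hinge block is at about (555,65), and the stud is at upper middle. I'll measure plate, block and held square in this one image.

```bash
cat > fr.py <<'E'
from h import *
import sys
L=lambda n:{k:(v if v.ndim else v.item()) for k,v in np.load(n).items()}
im=L(sys.argv[1]);P=cloud(im);z=P[...,2];C=im["color"].astype(int)
v,u=np.mgrid[0:400,0:640]
A=onplane(im,np.c_[u.ravel(),v.ravel()],45.)[:,:2].reshape(400,640,2)
wood=(C[...,2]-C[...,0]>45)&(C[...,2]>120)&(abs(z-45)<5)&(u>350)
wood=cv2.morphologyEx(wood.astype(np.uint8),cv2.MORPH_CLOSE,np.ones((5,5)))
k,l,st,cen=cv2.connectedComponentsWithStats(wood)
for i in range(1,k):
    if st[i,4]<300: continue
    X=A[l==i]; r=cv2.minAreaRect(X.astype(np.float32)); print("comp",i,st[i],np.round(r[0],1),np.round(r[1],1),round(r[2],2),cv2.boxPoints(r).round(1).tolist())
dark=(C.max(2)<85)&(abs(z-45)<6)&(u>480)&(v<110)
X=A[dark]; r=cv2.minAreaRect(X.astype(np.float32));print("dark",dark.sum(),cv2.boxPoints(r).round(1).tolist(),r[2])
o=im["color"].copy();o[wood>0]=(0,0,255);o[dark]=(255,0,255);cv2.imwrite("pics/frdbg.png",o)
E
python3 fr.py wrist2.npz
python3 - <<'E'
from fr import L
E
python3 - <<'E'
from h import *
im={k:(v if v.ndim else v.item()) for k,v in np.load("wrist2.npz").items()}
P=cloud(im)
for u,v in [(300,130),(270,110),(350,190),(390,230),(430,255),(470,210),(500,180),(500,40),(545,75)]: print(u,v,P[v,u].round(1))
E
```

```text
comp 1 [ 419    0  147   63 2967] [466.2  61.2] [115.2  38.1] 12.24 [[405.8999938964844, 67.5999984741211], [414.0, 30.299999237060547], [526.5, 54.79999923706055], [518.4000244140625, 92.0]]
comp 2 [ 430   28  210  231 9167] [ 5.664e+02 -3.000e-01] [230.   36.3] 86.18 [[540.7000122070312, -113.80000305175781], [576.7999877929688, -116.19999694824219], [592.2000122070312, 113.30000305175781], [556.0, 115.69999694824219]]
dark 287 [[469.6000061035156, 58.79999923706055], [488.79998779296875, 21.600000381469727], [590.5999755859375, 74.0999984741211], [571.4000244140625, 111.4000015258789]] 27.304317474365234
300 130 [395.4 -93.2 149.7]
270 110 [378.4 -93.3 150.2]
350 190 [ 432.8 -103.9  149.8]
390 230 [ 463.6 -109.8  148.7]
430 255 [ 490.1 -108.8  150.1]
470 210 [555.4 -72.4  45.2]
500 180 [559.3 -36.7  45.5]
500 40 [484.3  48.5  42.9]
545 75 [537.9  56.   33.6]Traceback (most recent call last):
  File "<stdin>", line 1, in <module>
  File "fr.py", line 4, in <module>
    im=L(sys.argv[1]);P=cloud(im);z=P[...,2];C=im["color"].astype(int)
         ~~~~~~~~^^^
IndexError: list index out of range
```

View pics/frdbg.png

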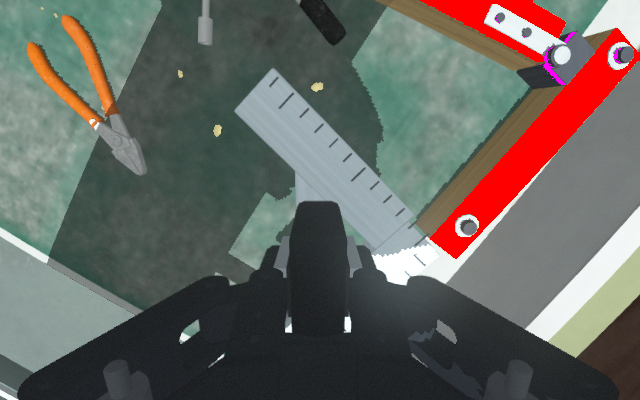

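The plate fits as a 230.0 × 36.3 mm rectangle (230 × 35 nominal), which puts the corner at about (552.6, 55.8) with frame yaw -3.8° and the stud leaning 0.28 rad. The handle target is (499.4, 9.2). I'll approach offset (-12, -46) in the frame to clear the leaning stud, then go down.

Request:
play_rows([
  [1,[5,8,0],-0.02],
  [1,[14,23,0],-0.04],
  [1,[25,42,0],-0.06],
  [1,[37,62,0],-0.08],
  [1,[48,80,0],-0.1],
  [1,[56,92,0],-0.12],
  [1,[59,97,0],-0.125],
  [1,[59,97,0],-0.125],
  [1,[59,97,10],-0.125],
  [1,[59,97,25],-0.125],
  [1,[59,97,40],-0.125],
  [1,[59,97,50],-0.125],
  [1,[59,97,55],-0.125],
  [1,[59,97,55],-0.125],
  [1,[59,97,55],-0.125],
])

```text
time: 7.5
tool_pos: [484.5, -36.1, 175.1]
tcp_rot: [1.298, 2.86, -0.0]
wrist_force: [0.3, -0.1, -3.6]
opening: 21.9
```

```bash
cat > chk.py <<'E'
from h import *
import sys
c=np.array([552.6,55.8]);a=np.radians(-3.82);F=np.array([[np.cos(a),-np.sin(a)],[np.sin(a),np.cos(a)]])
s=manip.read_state();R=Ro.from_rotvec(s["tcp_rot"]).as_matrix()
print("t",round(s["time"],2),"tcp",s["tool_pos"].round(1),"q",s["q"].round(2),"open",round(s["opening"],1))
print("heel in frame (nominal grasp)",(F.T@(s["tool_pos"][:2]-c)+50).round(1),"square yaw rel",(np.degrees(np.arctan2(R[1,1],R[0,1]))-45+3.82).round(2))
print("force frame",(F.T@s["wrist_force"][:2]).round(1),s["wrist_force"][2].round(1),"moment",s["moment"].round(2))
if len(sys.argv)>1:
    n=sys.argv[1];im=cam("wrist");np.savez(n+".npz",**im);cv2.imwrite(f"pics/{n}.png",im["color"])
E
python3 chk.py w3
```

```text
t 7.5 tcp [484.5 -36.1 175.1] q [-0.21  0.49  2.03 -0.    0.63 -0.93] open 21.9
heel in frame (nominal grasp) [-11.8 -46.2] square yaw rel -0.0
force frame [ 0.3 -0.1] -3.6 moment [-0.02  0.02 -0.02]
```

View pics/w3.png

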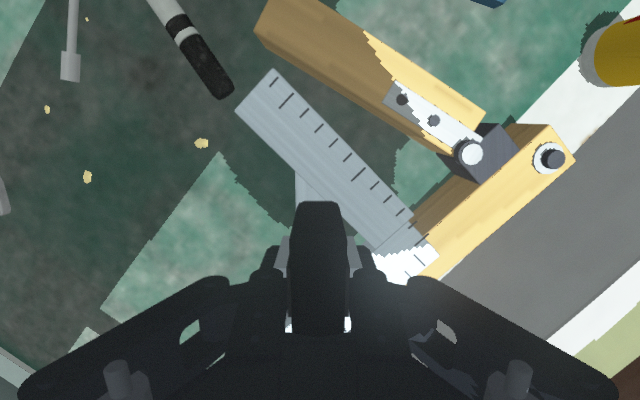

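The held square's scaled leg runs (275,68)–(415,215). The leaning stud is beyond it, and the plate and hinge block at (480,150) are clear. I'll check the square's edge against the frame in this image.

```bash
python3 - <<'E'
from h import *
im={k:(v if v.ndim else v.item()) for k,v in np.load("w3.npz").items()}
P=cloud(im);z=P[...,2];C=im["color"].astype(int)
c=np.array([552.6,55.8]);a=np.radians(-3.82);F=np.array([[np.cos(a),-np.sin(a)],[np.sin(a),np.cos(a)]])
v,u=np.mgrid[0:400,0:640];uv=np.c_[u.ravel(),v.ravel()]
def fr(h): return ((onplane(im,uv,h)[:,:2]-c)@F).reshape(400,640,2)
def edge(mask,X,ax,lo,hi,side):   # outermost coordinate along ax, per 4 mm bin of the other
    o=1-ax;pts=[]
    for b in np.arange(lo,hi,4):
        m=mask&(X[...,o]>=b)&(X[...,o]<b+4)
        if m.sum()>8:
            val=X[...,ax][m]; pts.append((b+2,np.sort(val)[-2 if side>0 else 1]))
    p=np.array(pts);k=np.polyfit(p[:,0],p[:,1],1);r=p[:,1]-np.polyval(k,p[:,0]);g=abs(r)<1.5;k=np.polyfit(p[g,0],p[g,1],1)
    return len(p),k,np.degrees(np.arctan(k[0])),(p[g,1]-np.polyval(k,p[g,0])).std()
S=fr(95.);sq=(abs(z-95)<6)&(u<440)
print("square y-face",edge(sq,S,1,-135,-60,1)); 
print("square leg tip x min",np.percentile(S[...,0][sq],0.5))
A=fr(45.);wood=(C[...,2]-C[...,0]>40)&(C[...,2]>110)&(abs(z-45)<4)
print("plate inner",edge(wood&(A[...,0]>-8)&(A[...,0]<45),A,0,-40,40,-1))
print("plate far end y",np.percentile(A[...,1][wood&(A[...,0]>5)&(A[...,0]<30)],99.5))
dk=(abs(z-45)<4)&(A[...,0]>-24)&(A[...,0]<-3)&(A[...,1]>-15)&(A[...,1]<30)
print("block inner",edge(dk,A,1,-20,-4,-1))
E
```

```text
square y-face (19, array([ 2.29974906e-03, -4.67949202e+01]), np.float64(0.1317656826771893), np.float64(0.12386033867687915))
square leg tip x min -139.9527603158301
plate inner (20, array([ 0.01435932, -0.56215783]), np.float64(0.82267174902604), np.float64(0.85495664757272))
plate far end y 127.29184962667597
block inner (4, array([-0.01494329, -1.64166401]), np.float64(-0.8561234982009069), np.float64(0.10477848625637455))
```

Request:
play_rows([
  [1,[0,0,10],0],
  [1,[0,0,25],0],
  [1,[0,0,40],0],
  [1,[0,0,55],0],
  [1,[0,0,65],0],
  [1,[0,0,71],0],
  [1,[0,0,73.5],0],
  [1,[0,0,73.5],0],
  [1,[0,0,73.5],0],
])

```text
time: 8.45
tool_pos: [484.6, -35.9, 101.8]
tcp_rot: [1.298, 2.86, 0.0]
wrist_force: [0.2, 0.7, -2.7]
opening: 21.3
```

```bash
python3 chk.py
```

```text
t 8.45 tcp [484.6 -35.9 101.8] q [-0.21  0.62  2.07 -0.    0.45 -0.93] open 21.3
heel in frame (nominal grasp) [-11.8 -46. ] square yaw rel 0.02
force frame [0.2 0.7] -2.7 moment [-0.07  0.01 -0.01]
```

Request:
play_rows([
  [1,[2,3,0],0],
  [1,[4,6,0],0],
  [1,[6,9,0],0],
  [1,[8,12,0],0],
  [1,[10,15,0],0],
  [1,[12,18,0],0],
  [1,[14,21,0],0],
  [1,[16,24,0],0],
  [1,[18,27,0],0],
  [1,[20,30,0],0],
  [1,[21.5,32,0],0],
  [1,[22.6,33.9,0],0],
  [1,[22.6,33.9,0],0],
  [1,[22.6,33.9,0],0],
  [1,[22.6,33.9,0],0],
])

```text
time: 9.95
tool_pos: [495.0, 3.4, 101.4]
tcp_rot: [1.298, 2.861, 0.0]
wrist_force: [-0.7, -0.7, -3.9]
opening: 21.4
```

```bash
python3 chk.py
```

```text
t 9.95 tcp [495.    3.4 101.4] q [-0.13  0.63  2.05 -0.    0.46 -0.85] open 21.4
heel in frame (nominal grasp) [-3.9 -6.1] square yaw rel 0.0
force frame [-0.6 -0.8] -3.9 moment [-0.24  0.13  0.17]
```

Request:
play_rows([
  [1,[0,0,0.7],0],
  [1,[0,0,1.3],0],
  [1,[0,0.7,1.3],0],
  [1,[0,1.4,1.3],0],
  [1,[0,2.1,1.3],0],
  [1,[0,2.8,1.3],0],
  [1,[0,3.5,1.3],0],
  [1,[0,4.2,1.3],0],
  [1,[0,4.2,1.3],0],
  [1,[0,4.2,1.3],0],
  [1,[0,4.2,1.3],0],
])

```text
time: 11.05
tool_pos: [497.7, 6.1, 100.2]
tcp_rot: [-1.297, -2.86, 0.001]
wrist_force: [-4.8, -4.7, 2.8]
opening: 21.4
```

```bash
python3 chk.py
```

```text
t 11.05 tcp [497.7   6.1 100.2] q [-0.12  0.63  2.04 -0.    0.47 -0.84] open 21.4
heel in frame (nominal grasp) [-1.5 -3.3] square yaw rel 0.03
force frame [-4.5 -5. ] 2.8 moment [-0.76  0.64  0.27]
```

Request:
play_rows([
  [1,[0,0.7,0],0],
  [1,[0,1.4,0],0],
  [1,[0,2.1,0],0],
  [1,[0,2.1,0],0],
  [1,[0,2.1,0],0],
])

```text
time: 11.55
tool_pos: [499.2, 7.4, 100.2]
tcp_rot: [-1.297, -2.86, 0.001]
wrist_force: [-5.3, -4.0, 3.5]
opening: 21.4
```

```bash
python3 chk.py
```

```text
t 11.55 tcp [499.2   7.4 100.2] q [-0.12  0.64  2.04 -0.    0.47 -0.84] open 21.4
heel in frame (nominal grasp) [-0.1 -1.8] square yaw rel 0.04
force frame [-5.1 -4.3] 3.5 moment [-0.76  0.73  0.23]
```

Request:
play_rows([
  [1,[0,0.7,0],0],
  [1,[0,1.4,0],0],
  [1,[0,2.1,0],0],
  [1,[0,2.1,0],0],
  [1,[0,2.1,0],0],
])

```text
time: 12.05
tool_pos: [499.4, 8.0, 100.3]
tcp_rot: [-1.296, -2.857, 0.004]
wrist_force: [-14.9, -16.7, 10.8]
opening: 21.0
```

```bash
python3 chk.py
```

```text
t 12.05 tcp [499.4   8.  100.3] q [-0.12  0.64  2.04 -0.    0.47 -0.83] open 21.0
heel in frame (nominal grasp) [ 0.1 -1.2] square yaw rel 0.01
force frame [-13.8 -17.6] 10.8 moment [-2.82  1.87  0.09]
```

Request:
play_rows([
  [1,[0,0.5,0.3],0],
  [1,[0,0.8,0.5],0],
  [1,[0,0.8,0.5],0],
  [1,[0,0.8,0.5],0],
])

```text
time: 12.45
tool_pos: [499.5, 8.1, 100.3]
tcp_rot: [-1.296, -2.857, 0.005]
wrist_force: [-19.5, -23.6, 21.1]
opening: 21.7
```

```bash
python3 chk.py w4; python3 - <<'E'
from h import *
for n in("top","scene"):
    t=cam(n);np.savez(n+"4.npz",**t)
    if n=="scene": cv2.imwrite("pics/scene4.png",cv2.resize(t["color"][150:280,180:460],(784,364),interpolation=cv2.INTER_CUBIC))
E
```

```text
t 12.45 tcp [499.5   8.1 100.3] q [-0.12  0.64  2.04 -0.    0.48 -0.83] open 21.7
heel in frame (nominal grasp) [ 0.2 -1.1] square yaw rel 0.01
force frame [-17.9 -24.9] 21.1 moment [-3.78  2.56  0.04]
```

View pics/w4.png

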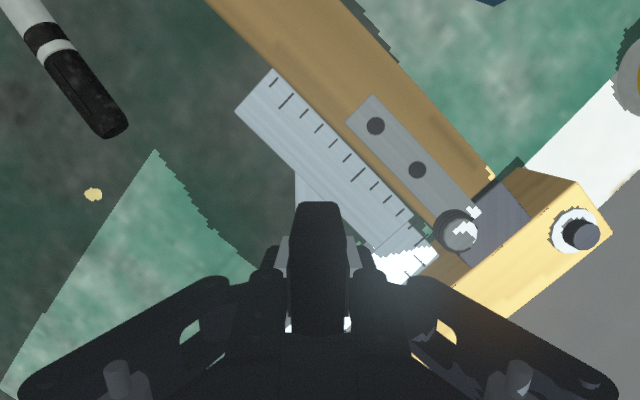

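View pics/scene4.png

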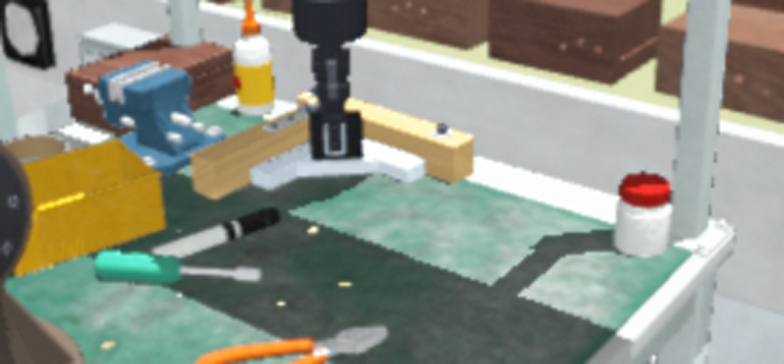

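The wrist view shows the square's scaled leg along the stud, (275,68)–(435,250), with the stud now in line with the hinge block. The scene crop shows both legs seated, and the jar and bottle untouched. I'll do a numeric flushness check.

```bash
python3 - <<'E'
from h import *
im={k:(v if v.ndim else v.item()) for k,v in np.load("w4.npz").items()}
P=cloud(im);z=P[...,2];C=im["color"].astype(int)
c=np.array([552.6,55.8]);a=np.radians(-3.82);F=np.array([[np.cos(a),-np.sin(a)],[np.sin(a),np.cos(a)]])
v,u=np.mgrid[0:400,0:640];uv=np.c_[u.ravel(),v.ravel()]
def fr(im,h): return ((onplane(im,uv,h)[:,:2]-c)@F).reshape(400,640,2)
def edge(mask,X,ax,lo,hi,side):
    o=1-ax;pts=[]
    for b in np.arange(lo,hi,4):
        m=mask&(X[...,o]>=b)&(X[...,o]<b+4)
        if m.sum()>5: pts.append((b+2,np.sort(X[...,ax][m])[-2 if side>0 else 1]))
    p=np.array(pts)
    for _ in range(4):
        k=np.polyfit(p[:,0],p[:,1],1);r=abs(p[:,1]-np.polyval(k,p[:,0]));p=p[r<max(1.2,2*np.median(r))]
    return len(p),k.round(4),"deg",np.degrees(np.arctan(k[0])).round(2)
A=fr(im,45.);t=abs(z-45)<4
st=t&(A[...,1]>-12)&(A[...,1]<42)
print("stud inner top",edge(st,A,1,-150,-40,-1)); print("stud outer top",edge(st,A,1,-150,-40,1))
print("block inner top",edge(st,A,1,-22,-4,-1))
S=fr(im,20.);sq=(abs(z-20)<4)&(u<440)&(C.min(2)>90)
print("square y-face",edge(sq,S,1,-128,-50,1))
pl=t&(A[...,0]>-8)&(A[...,0]<50);print("plate outer",edge(pl&(A[...,1]>-5),A,0,10,60,1))
# scene view: plate inner top edge and square x-leg
sc={k:(w if w.ndim else w.item()) for k,w in np.load("scene4.npz").items()}
Q=cloud(sc);G=(Q[...,:2]-c)@F;zz=Q[...,2]
for y0 in range(-130,-60,10):
    m=(abs(G[...,1]-y0)<5)&(zz>14)&(zz<24)&(G[...,0]<6)&(G[...,0]>-40)
    print(y0,m.sum(),np.percentile(G[...,0][m],98).round(1) if m.sum() else None,end="; ")
E
```

```text
stud inner top (28, array([0.0184, 0.0905]), 'deg', np.float64(1.05))
stud outer top (19, array([1.65000e-02, 3.44143e+01]), 'deg', np.float64(0.95))
block inner top (3, array([ -1.5288, -15.0575]), 'deg', np.float64(-56.81))
square y-face (20, array([ 5.0000e-04, -2.2007e+00]), 'deg', np.float64(0.03))
plate outer (13, array([-8.50000e-03,  3.50036e+01]), 'deg', np.float64(-0.48))
-130 31 2.9; -120 19 1.7; -110 23 3.7; -100 21 2.1; -90 22 3.9; -80 26 4.3; -70 16 2.8;
```

The square is parallel to the frame (0.03°), but the stud still leans about 1°. It touches only at the leg tip, with roughly a 1.8 mm gap at the hinge block, so the y-force is probably friction. I'll ease off the down-push and push in +y.

Request:
play_rows([
  [1,[0,0,-0.6],0],
  [1,[0.3,-0.5,-1.0],0],
  [1,[0.8,0.0,-1.0],0],
  [1,[1.3,0.5,-1.0],0],
  [1,[1.8,1,-1.0],0],
  [1,[1.8,1,-1.0],0],
  [1,[1.8,1,-1.0],0],
])

```text
time: 13.3
tool_pos: [499.6, 10.0, 100.6]
tcp_rot: [-1.297, -2.857, 0.005]
wrist_force: [-12.7, -25.4, 6.6]
opening: 21.5
```

```bash
python3 chk.py
```

```text
t 13.3 tcp [499.6  10.  100.6] q [-0.11  0.64  2.04 -0.    0.48 -0.83] open 21.5
heel in frame (nominal grasp) [0.2 0.7] square yaw rel 0.0
force frame [-11.  -26.2] 6.6 moment [-4.19  2.13 -0.05]
```

Request:
play_rows([
  [1,[0.5,0.5,0],0],
  [1,[1.1,1.1,0],0],
  [1,[1.1,1.1,0],0],
  [1,[1.1,1.1,0],0],
  [1,[1.1,1.1,0],0],
])

```text
time: 13.8
tool_pos: [499.5, 10.5, 100.7]
tcp_rot: [-1.297, -2.857, 0.006]
wrist_force: [-15.1, -36.8, 9.5]
opening: 21.2
```

```bash
python3 chk.py w5;  cat > flush.py <<'E'
from h import *
import sys
im={k:(v if v.ndim else v.item()) for k,v in np.load(sys.argv[1]).items()}
P=cloud(im);z=P[...,2];C=im["color"].astype(int)
c=np.array([552.6,55.8]);a=np.radians(-3.82);F=np.array([[np.cos(a),-np.sin(a)],[np.sin(a),np.cos(a)]])
v,u=np.mgrid[0:400,0:640];uv=np.c_[u.ravel(),v.ravel()]
fr=lambda h:((onplane(im,uv,h)[:,:2]-c)@F).reshape(400,640,2)
def edge(mask,X,ax,lo,hi,side):
    o=1-ax;pts=[]
    for b in np.arange(lo,hi,3):
        m=mask&(X[...,o]>=b)&(X[...,o]<b+3)
        if m.sum()>4: pts.append((b+1.5,np.sort(X[...,ax][m])[-2 if side>0 else 1]))
    p=np.array(pts)
    for _ in range(4):
        k=np.polyfit(p[:,0],p[:,1],1);r=abs(p[:,1]-np.polyval(k,p[:,0]));p=p[r<max(1.2,2*np.median(r))]
    return len(p),k.round(4),"deg",np.degrees(np.arctan(k[0])).round(2)
A=fr(45.);t=abs(z-45)<4
st=t&(A[...,1]>-12)&(A[...,1]<42)
print("stud inner",edge(st,A,1,-150,-40,-1)); print("stud outer",edge(st,A,1,-150,-40,1))
S=fr(20.);sq=(abs(z-20)<4)&(u<440)&(C.min(2)>90)
print("square y-face",edge(sq,S,1,-128,-50,1))
pl=t&(A[...,0]>-8)&(A[...,0]<50);print("plate outer",edge(pl,A,0,-20,58,1))
b=onplane(im,uv,45.)[:,:2].reshape(400,640,2)
E
python3 flush.py w5.npz; python3 - <<'E'
import cv2
i=cv2.imread("pics/w5.png");cv2.imwrite("pics/w5c.png",cv2.resize(i[50:330,220:620],(800,560),interpolation=cv2.INTER_CUBIC))
E
```

```text
t 13.8 tcp [499.5  10.5 100.7] q [-0.11  0.64  2.04 -0.01  0.48 -0.82] open 21.2
heel in frame (nominal grasp) [0.1 1.3] square yaw rel -0.02
force frame [-12.6 -37.7] 9.5 moment [-6.48  2.62 -0.25]
stud inner (37, array([-0.0189, -0.8585]), 'deg', np.float64(-1.08))
stud outer (25, array([-1.37000e-02,  3.39255e+01]), 'deg', np.float64(-0.78))
square y-face (26, array([-0.0006, -0.066 ]), 'deg', np.float64(-0.03))
plate outer (17, array([1.28000e-02, 3.42294e+01]), 'deg', np.float64(0.73))
```

View pics/w5c.png

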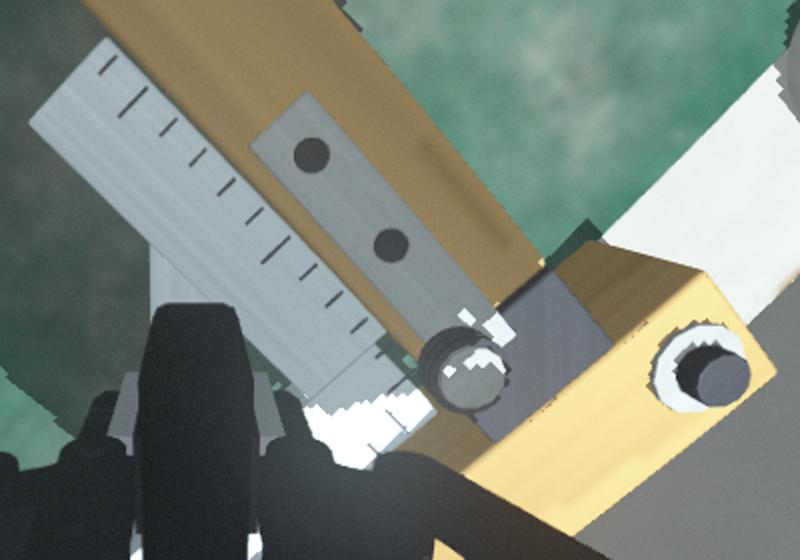

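The crop shows the square's edge along the stud from (105,38) to (435,410), with a small green sliver near (400,350) beside the hinge block, so possibly a gap there. That was my 12th picture; from here I check with colour profiles across the seam.

```bash
cat > prof.py <<'E'
from h import *
import sys
def proj(im,X):
    s=(X-im["o"])@im["Rw"]; s=s[:,:2]/s[:,2:]; r2=(s**2).sum(1,keepdims=True)
    return s*(1+im["k1"]*r2)*[im["fx"],im["fy"]]+[im["cx"],im["cy"]]
c=np.array([552.6,55.8]);a=np.radians(-3.82);F=np.array([[np.cos(a),-np.sin(a)],[np.sin(a),np.cos(a)]])
def cl(p):
    b,g,r=[int(x) for x in p]; m=max(b,g,r);
    if r-b>25: return "W"
    if g-r>12: return "g"
    if m<110: return "d"
    return "S" if m<225 else "L"
if __name__=="__main__":
  for n in sys.argv[1:]:
    im={k:(v if v.ndim else v.item()) for k,v in np.load(n).items()}
    print(n,"cam in frame",((im["o"][:2]-c)@F).round(0),im["o"][2].round())
    ys=np.arange(-8,12.1,0.5)
    for x in [-145,-135,-125,-110,-95,-80,-65,-50,-40,-30,-25,-20,-15,-10,-6,-3]:
        X=np.c_[(np.c_[np.full(len(ys),x),ys]@F.T+c),np.full(len(ys),20.)]
        uv=proj(im,X).astype(np.float32)
        px=cv2.remap(im["color"],uv[None,:,0],uv[None,:,1],cv2.INTER_LINEAR)[0]
        print(f"{x:5d}","".join(cl(p) for p in px))
E
python3 prof.py w4.npz w5.npz
```

```text
w4.npz cam in frame [-97.  -4.] 171.0
 -145 gggddgggdddWWWWWWWWWWWWWWWWWWWWWWWWWWWWWW
 -135 ddddddddddddWWWWWWWWWWWWWWWWWWWWWWWWWWWWW
 -125 ggggggSSgggSSWWWWWWWWWWWWWWWWWWWWWWWWWWWW
 -110 gggggggggggSSWWWWWWWWWWWWWWWWWWWWWWWWWWWW
  -95 gggggggggggSdWWWWWWWWWWWWWWWWWWWWWWWWWWWW
  -80 gggggggggggSddWWWWWWWWWWSSSSSSSSSSSSSSSSS
  -65 ggggggggggggddWWWWWWWWWWSSSSSSSSSSSSSSSSS
  -50 ggggggggggggSddWWWWWWWWWWSSSSSSSSSSSSSSSS
  -40 gggggggggggggddWWWWWWWWWWSSSSSSSSSSSSSSSS
  -30 ggggggggggggggdSWWWWWWWWWSSSSSSSSSSSSSSSS
  -25 ggggggggggggggddWWWWWWWWWWSSSSSSSSSSSSSSS
  -20 gggggggggggggggdSWWWWWWWWWSSSSSSSSSSSSSSS
  -15 gggggggggggggggdddddddddddddddddddddddddd
  -10 gggggggggggddddddddddddddSSSSSSSSSSSSSSSS
   -6 LLSSWWWWWWdddddddSSSSSSSSSSSSSSLLLLgSSSSL
   -3 LLSWWWWWWWdddddSSSSSSSSSSSSSSSSSSSSgLLLLL
w5.npz cam in frame [-97.  -1.] 171.0
 -145 dddggggdgggdddddddddWWWWWWWWWWWWWWWWWWWWW
 -135 ddddddddddddddddddddWWWWWWWWWWWWWWWWWWWWW
 -125 ggggggSSSggggggggddWWWWWWWWWWWWWWWWWWWWWW
 -110 gggggggggggggggggddWWWWWWWWWWWWWWWWWWWWWW
  -95 gggggggggggggggggdWWWWWWWWWWWWWWWWWWWWWWW
  -80 ggggggggggggggggSdWWWWWWWWWWSSSSSSSSSSSSS
  -65 ggggggggggggggggSWWWWWWWWWWSSSSSSSSSSSSSS
  -50 ggggggggggggggggSWWWWWWWWWWSSSSSSSSSSSSSS
  -40 gggggggggggggggSSWWWWWWWWWSSSSSSSSSSSSSSS
  -30 gggggggggggggggSWWWWWWWWWWSSSSSSSSSSSSSSS
  -25 ggggggggggggggddWWWWWWWWWWSSSSSSSSSSSSSSS
  -20 gggggggggggggggdWWWWWWWWWSSSSSSSSSSSSSSSS
  -15 ggggggggggggggggddddddddddddddddddddddddd
  -10 ggggggggggdddddddddddddddSSSSSSSSSSSSSddd
   -6 LLLLLLSWSdddddddSSSSSSSLLLSSSSSSSSLLLLLLL
   -3 LLLLLgSWWdddddSSSSSSSSSSSSSSSSSSSSSSSSgLL
```

```bash
python3 - <<'E'
from prof import *
for n in ("w4.npz","w5.npz"):
    im={k:(v if v.ndim else v.item()) for k,v in np.load(n).items()}
    ys=np.arange(-5,3.1,0.5)
    for x in [-125,-100,-60,-30,-22,-18,-14,-10]:
        X=np.c_[(np.c_[np.full(len(ys),x),ys]@F.T+c),np.full(len(ys),20.)]
        uv=proj(im,X).astype(np.float32)
        px=cv2.remap(im["color"],uv[None,:,0],uv[None,:,1],cv2.INTER_LINEAR)[0].astype(int)
        print(n,x,"lum",px.sum(1)//3,"b-r",px[:,0]-px[:,2],"mm/px",round(0.5/np.hypot(*(uv[1]-uv[0])),2))
E
```

```text
w4.npz -125 lum [157 158 159 170 170 151 111 104 110 114 117 117 117 115 115 114 114] b-r [ 15  17  18  20  19  11 -22 -43 -49 -51 -53 -52 -53 -53 -52 -51 -50] mm/px 0.46
w4.npz -100 lum [178 180 178 176 172 152 110 100 108 114 118 120 118 118 118 118 116] b-r [ 20  22  23  22  20  18 -12 -35 -44 -47 -49 -51 -52 -52 -52 -51 -50] mm/px 0.47
w4.npz -60 lum [174 175 174 175 173 155 104  89  99 106 115 121 122 120 121 121 120] b-r [ 24  21  22  22  23  20   9  -8 -30 -40 -46 -46 -49 -51 -50 -50 -51] mm/px 0.5
w4.npz -30 lum [172 173 175 175 172 151 106  87  91 102 112 118 122 125 126 123 124] b-r [ 24  23  22  22  21  22  15  12   0 -24 -38 -43 -45 -47 -47 -49 -47] mm/px 0.52
w4.npz -22 lum [ 90  90  89  89  89  88  88  88  83  89 109 118 123 125 127 126 125] b-r [ 13  14  13  15  15  14  14  14  10  -6 -31 -41 -46 -46 -47 -47 -47] mm/px 0.52
w4.npz -18 lum [104 128 142 141 144 145 142 141 114  87 104 118 124 126 127 127 125] b-r [ 17  21  24  23  24  24  23  23  18   3 -25 -39 -44 -45 -46 -48 -47] mm/px 0.52
w4.npz -14 lum [ 95  95  99 121 130 128 128 120 104  85  81  82  81  76  76  74
[... 836 characters left out ...]
22  24  19   3 -32 -41 -45 -45 -47 -48 -49] mm/px 0.52
w5.npz -22 lum [132  98  91  90  89  90  89  88  89  97 112 120 123 127 127 126 124] b-r [ 17  14  15  13  13  14  13  12   9 -10 -30 -39 -45 -46 -46 -47 -45] mm/px 0.53
w5.npz -18 lum [132  98  93  94 109 140 144 143 141 121 114 123 125 129 128 128 126] b-r [ 18  14  13  14  16  22  22  24  24  -3 -33 -41 -45 -46 -45 -45 -45] mm/px 0.53
w5.npz -14 lum [ 93  87  92  91  94  93  95 102  93  86  85  82  81  79  76  78  78] b-r [11 10 11 13 12 11 15 18 15 10  9  7  7  8  9  8  7] mm/px 0.53
w5.npz -10 lum [125  96  93  90  87  86  83  84  83  80  83  85  86  87  84  86  87] b-r [17 12 11 11  9  8  8  8  8  7 10  9  9 10  7  8  9] mm/px 0.53
```

```bash
cat > tilt.py <<'E'
from prof import *
for n in sys.argv[1:]:
    im={k:(v if v.ndim else v.item()) for k,v in np.load(n).items()}
    P=cloud(im);G=(P[...,:2]-c)@F;z=P[...,2]
    def pf(m,nm):
        X=np.c_[G[m],np.ones(m.sum())];k=np.zeros(3);w=np.ones(m.sum(),bool)
        for _ in range(4): k=np.linalg.lstsq(X[w],z[m][w],rcond=None)[0];r=z[m]-X@k;w=abs(r)<1.5
        print(n,nm,w.sum(),"dz/dx,dz/dy mrad",(k[:2]*1e3).round(1),"z at(-80,-15)",(k@[-80,-15,1]).round(2),"rms",r[w].std().round(2))
    pf((G[...,0]>-125)&(G[...,0]<-40)&(G[...,1]>-25)&(G[...,1]<-5)&(abs(z-20)<6),"leg")
    pf((G[...,0]>-150)&(G[...,0]<-95)&(G[...,1]>5)&(G[...,1]<32)&(abs(z-45)<6),"stud")
    pf((G[...,0]>-190)&(G[...,0]<-60)&(G[...,1]>-120)&(G[...,1]<-40)&(abs(z)<6),"bench")
s=manip.read_state();R=Ro.from_rotvec(s["tcp_rot"]).as_matrix();print("tool axis tilt mrad, frame",(F.T@R[:2,2]*1e3).round(1))
E
python3 tilt.py w3.npz w4.npz w5.npz
```

```text
w3.npz leg 55 dz/dx,dz/dy mrad [  754.3 -2943.1] z at(-80,-15) 19.58 rms 0.8
w3.npz stud 682 dz/dx,dz/dy mrad [  7.  -48.2] z at(-80,-15) 46.5 rms 0.65
w3.npz bench 8032 dz/dx,dz/dy mrad [-2.   1.1] z at(-80,-15) 2.65 rms 0.62
w4.npz leg 6773 dz/dx,dz/dy mrad [-4.3  1.1] z at(-80,-15) 20.25 rms 0.59
w4.npz stud 7955 dz/dx,dz/dy mrad [-1.9  0.1] z at(-80,-15) 45.15 rms 0.62
w4.npz bench 27351 dz/dx,dz/dy mrad [-1.4  0.3] z at(-80,-15) 2.62 rms 0.59
w5.npz leg 6710 dz/dx,dz/dy mrad [-6.5 -7.4] z at(-80,-15) 20.49 rms 0.6
w5.npz stud 8381 dz/dx,dz/dy mrad [-1.   0.6] z at(-80,-15) 45.17 rms 0.62
w5.npz bench 26976 dz/dx,dz/dy mrad [-1.3  0.4] z at(-80,-15) 2.63 rms 0.59
tool axis tilt mrad, frame [-5.4 -2.3]
```

Request:
play_rows([
  [1,[-0.4,-0.4,0.3],0],
  [1,[-0.8,-0.8,0.6],0],
  [1,[-0.8,-0.8,0.6],0],
  [1,[-0.8,-0.8,0.6],0],
  [1,[-0.8,-0.8,0.6],0],
])

```text
time: 14.35
tool_pos: [499.6, 10.0, 100.5]
tcp_rot: [-1.297, -2.857, 0.005]
wrist_force: [-15.5, -28.2, 14.8]
opening: 21.6
```

```bash
cat > seam.py <<'E'
from prof import *
n=sys.argv[1]
im={k:(v if v.ndim else v.item()) for k,v in np.load(n).items()}
ys=np.arange(-6,4.01,0.1);E=[];Wd=[]
xs=np.arange(-128,-28,3.)
for x in xs:
    X=np.c_[(np.c_[np.full(len(ys),x),ys]@F.T+c),np.full(len(ys),20.)]
    uv=proj(im,X).astype(np.float32)
    px=cv2.remap(im["color"],uv[None,:,0],uv[None,:,1],cv2.INTER_LINEAR)[0].astype(float)
    l=px.mean(1);d=px[:,0]-px[:,2]
    g=cv2.GaussianBlur(np.gradient(l)[None],(1,9),0)[0]
    i=g.argmin();E.append(ys[i]); j=i+np.nonzero(d[i:]<-25)[0]; Wd.append(ys[j[0]] if len(j) else np.nan)
def fit(v):
    v=np.array(v);m=np.isfinite(v)
    for _ in range(4): k=np.polyfit(xs[m],v[m],1);r=abs(v-np.polyval(k,xs));m=np.isfinite(v)&(r<max(.3,2*np.nanmedian(r)))
    return k,np.degrees(k[0]).round(2),np.polyval(k,[-128,-28]).round(2),m.sum()
print(n,"square edge",fit(E)[1:],"wood start",fit(Wd)[1:],"gap tip..hinge",(fit(Wd)[2]-fit(E)[2]).round(2))
A=P=None
P=cloud(im);z=P[...,2];v,u=np.mgrid[0:400,0:640]
X=((onplane(im,np.c_[u.ravel(),v.ravel()],45.)[:,:2]-c)@F).reshape(400,640,2)
# stud outer (far) top edge: height step towards bench
xx=np.arange(-140,-40,3.);o=[]
for x in xx:
    m=(abs(X[...,0]-x)<1.5)&(abs(z-45)<4)&(X[...,1]>15)&(X[...,1]<45);o.append(np.percentile(X[...,1][m],99) if m.sum()>10 else np.nan)
xs=xx;print("stud outer edge",fit(o)[1:])
E
python3 chk.py w6; python3 tilt.py w6.npz; for i in 4 5 6; do python3 seam.py w$i.npz; done
```

```text
t 14.35 tcp [499.6  10.  100.5] q [-0.11  0.64  2.04 -0.    0.47 -0.83] open 21.6
heel in frame (nominal grasp) [0.2 0.8] square yaw rel -0.0
force frame [-13.6 -29.2] 14.8 moment [-4.73  2.48 -0.04]
w6.npz leg 6738 dz/dx,dz/dy mrad [-5.2 -3.7] z at(-80,-15) 20.37 rms 0.59
w6.npz stud 8325 dz/dx,dz/dy mrad [-1.3  1.5] z at(-80,-15) 45.12 rms 0.62
w6.npz bench 27171 dz/dx,dz/dy mrad [-1.5  0.4] z at(-80,-15) 2.6 rms 0.59
tool axis tilt mrad, frame [-4.5 -1.7]
w4.npz square edge (np.float64(0.09), array([-2.33, -2.18]), np.int64(34)) wood start (np.float64(0.88), array([-2.09, -0.55]), np.int64(34)) gap tip..hinge [0.24 1.63]
stud outer edge (np.float64(0.95), array([32.15, 33.8 ]), np.int64(28))
w5.npz square edge (np.float64(-0.33), array([ 0.27, -0.31]), np.int64(34)) wood start (np.float64(-0.91), array([ 1.42, -0.16]), np.int64(34)) gap tip..hinge [1.15 0.15]
stud outer edge (np.float64(-1.09), array([35.85, 33.94]), np.int64(28))
w6.npz square edge (np.float64(-0.03), array([-0.36, -0.42]), np.int64(34)) wood start (np.float64(-0.36), array([ 0.44, -0.19]), np.int64(34)) gap tip..hinge [0.8  0.23]
stud outer edge (np.float64(-0.56), array([34.84, 33.86]), np.int64(28))
```

Seam readings, where about 0.2 mm means contact: w4 is pushed too little, w5 too much, and w6 is slightly over (stud -0.4 to -0.5°). I'll ease the y push a little more.

Request:
play_rows([
  [1,[-0.4,-0.4,-0.2],0],
  [1,[-0.8,-0.8,-0.4],0],
  [1,[-0.8,-0.8,-0.4],0],
  [1,[-0.8,-0.8,-0.4],0],
  [1,[-0.8,-0.8,-0.4],0],
])

```text
time: 14.9
tool_pos: [499.7, 9.8, 100.4]
tcp_rot: [-1.296, -2.858, 0.004]
wrist_force: [-13.2, -16.9, 7.7]
opening: 21.8
```

```bash
python3 chk.py w7; python3 tilt.py w7.npz; python3 seam.py w7.npz
```

```text
t 14.9 tcp [499.7   9.8 100.4] q [-0.11  0.64  2.04 -0.    0.47 -0.83] open 21.8
heel in frame (nominal grasp) [0.3 0.5] square yaw rel 0.03
force frame [-12.  -17.8] 7.7 moment [-2.99  1.87  0.15]
w7.npz leg 6728 dz/dx,dz/dy mrad [-6.3  0.2] z at(-80,-15) 20.39 rms 0.6
w7.npz stud 8235 dz/dx,dz/dy mrad [-0.5  2.6] z at(-80,-15) 45.08 rms 0.63
w7.npz bench 27253 dz/dx,dz/dy mrad [-1.7  0.3] z at(-80,-15) 2.56 rms 0.59
tool axis tilt mrad, frame [-4.5 -1.1]
w7.npz square edge (np.float64(0.05), array([-0.64, -0.56]), np.int64(34)) wood start (np.float64(-0.01), array([-0.19, -0.21]), np.int64(34)) gap tip..hinge [0.45 0.35]
stud outer edge (np.float64(-0.13), array([34.07, 33.84]), np.int64(28))
```

The stud is now square (-0.01° to -0.13°), the seam reads uniform, and the forces are 12 N on the plate and 18 N on the stud side. Last, a scene-camera check of the plate-side seam and of the jar and bottle.

```bash
python3 - <<'E'
from prof import *
im=cam("scene");im["t"]=im["t"]
ys=np.arange(-128,-70,2.);xs=np.arange(-15,12.01,0.25);o=[]
for y in ys:
    X=np.c_[(np.c_[xs,np.full(len(xs),y)]@F.T+c),np.full(len(xs),20.)]
    uv=proj(im,X).astype(np.float32)
    px=cv2.remap(im["color"],uv[None,:,0],uv[None,:,1],cv2.INTER_LINEAR)[0].astype(float)
    d=px[:,2]-px[:,0]; j=np.nonzero(d>25)[0]; o.append(xs[j[0]] if len(j) else np.nan)
o=np.array(o);print(o);m=np.isfinite(o)&(abs(o-np.nanmedian(o))<3);k=np.polyfit(ys[m],o[m],1);print("plate seam slope deg",np.degrees(k[0]).round(2),"x at -128,-70",np.polyval(k,[-128,-70]).round(2))
Q=cloud(im);s0={k:(w if w.ndim else w.item()) for k,w in np.load("scene0.npz").items()}
for (u,v) in [(409,230),(410,216),(270,180)]: print(u,v,Q[v,u].round(1),cloud(s0)[v,u].round(1))
E
python3 chk.py
```

```text
[2.75 2.5  2.25 1.75 2.   2.75 2.75 2.   1.75 2.25 3.   3.25 3.25 2.75
 3.   3.25 3.25 3.   3.25 2.75 3.   3.   2.75 3.   2.75 2.25 2.25 2.
 2.25]
plate seam slope deg 0.28 x at -128,-70 [2.51 2.79]
409 230 [ 515.6 -339.3   35.1] [ 515.3 -339.4   35.3]
410 216 [ 528.8 -333.2   67.2] [ 529.3 -333.    67. ]
270 180 [561.  185.3  40.7] [559.  183.3  41.8]
t 15.0 tcp [499.7   9.8 100.4] q [-0.11  0.64  2.04 -0.    0.47 -0.83] open 21.9
heel in frame (nominal grasp) [0.3 0.5] square yaw rel 0.03
force frame [-11.4 -18.9] 8.1 moment [-2.96  1.88  0.19]
```

Request:
play_rows([
  [1,[0,0,0],0],
  [1,[0,0,0],0],
  [1,[0,0,0],0],
  [1,[0,0,0],0],
  [1,[0,0,0],0],
  [1,[0,0,0],0],
  [1,[0,0,0],0],
  [1,[0,0,0],0],
])

```text
time: 15.8
tool_pos: [499.7, 9.7, 100.5]
tcp_rot: [-1.296, -2.858, 0.004]
wrist_force: [-12.5, -17.5, 6.9]
opening: 21.3
```

```bash
python3 chk.py w8; python3 seam.py w8.npz; python3 -c "
from station import manip
print(manip.close_job())"
```

```text
t 15.8 tcp [499.7   9.7 100.5] q [-0.11  0.64  2.04 -0.    0.47 -0.83] open 21.3
heel in frame (nominal grasp) [0.3 0.5] square yaw rel 0.03
force frame [-11.3 -18.3] 6.9 moment [-2.91  1.92  0.16]
w8.npz square edge (np.float64(0.04), array([-0.64, -0.56]), np.int64(34)) wood start (np.float64(-0.01), array([-0.19, -0.21]), np.int64(34)) gap tip..hinge [0.45 0.35]
stud outer edge (np.float64(-0.14), array([34.08, 33.84]), np.int64(28))
the job is handed in; nothing more can be done
None
```

The square is seated in the inside corner, still gripped by its handle and pressed against both timbers. I handed the job in at about 16 s of the 54 s allowed. I gripped it across the 22 mm, lowered it flat clear of the leaning stud, then slid it in to push the stud square.

**Last checks, just before hand-in:**
- **Stud:** its angle reads -0.01° on the inner edge and -0.14° on the outer edge, so it stands square within measuring noise.
- **Stud seam:** it reads an even 0.35–0.45 mm along the leg. About 0.2 mm is what contact looks like in these pictures.
- **Plate seam:** parallel within 0.3° from the scene camera. It reads about 2.6 mm off in position there. That camera is coarse, so plate contact rests mainly on the measured push.
- **Push:** about 11 N on the plate and 18 N on the stud and hinge-block side, steady over the last 0.8 s.

**What disagreed or was corrected:**
- **Seating:** the first press stuck on friction about 1.5 mm short of the block. A harder push (37 N) then turned the stud about 1° too far, so I eased off.
- **Tilt:** the square keeps a slight tilt of about 0.3°.
- **Jar and bottle:** the jar reads unmoved. The glue bottle reads about 2 mm different on both axes, which I take as range noise because nothing went near it.

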